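# Sort capped samples into their colour-coded stands

### The arm

A 6-joint arm with a two-finger parallel gripper is mounted at the origin on a cart in front of the work surface, level with it; the furniture and walls round the work are solid. World frame = base frame: x ahead of the robot, y to its left, z up, the work surface at z = 0. Lengths are in m, angles in rad, forces in N, time in s.
With the tool pointing down it reaches from about 0.35 to 0.85 m from the base axis. Payload 8.1 kg.
Tool frame: the origin (TCP) lies at the centre of the arm's flange, where the gripper is bolted on; the fingertips stand 186 mm ahead of it and the grasp point (between the pads) lies 167 mm ahead of it; z points along the fingers, y is the line along which they close (so a half turn about z gives the same grasp; the last joint's range is limited). The gripper opens to 93 mm and grips with 3 to 60 N. Pads are 15 mm wide; open, the fingers measure 128 mm over their backs; the gripper's body (75 mm by 188 mm) begins 65 mm behind the grasp point.
Start: joints at [1.093, 0.13, 1.488, -0, 1.523, -0.085], TCP at [0.23, 0.554, 0.405] pointing down, gripper open.
Joint ranges: [-2.96, 2.96], [-0.89, 2.26], [0.02, 2.5], [-1.34, 4.48], [0, 2.73], [-2.66, 2.66]. Speed limits (rad/s): [2.39, 2.39, 2.79, 3.14, 3.14, 3.14].

### API

Orientations are given as a rotation vector (axis times angle).
In Python, from plant import robot gives the robot as it stands.
- The arm moves only by the tool apply_moves, never from a script. Its argument "series" is a list of rows, each a list of 2 entries, a list of its own where there are three numbers: the shift along the tool's x, y, z in mm, then the turn, a rotation vector about the tool's x, y, z in rad. A call has 1 to 12 rows; each row shifts and turns the commanded pose from where the row before left it, along the tool's axes as they then stand; what a row does not reach is not made up. A row lasts 1/12 s, in which the tool goes at most 41.7 mm and 7.16 degrees, less where a joint would pass 70% of its speed; a pose out of reach is approached as far as the arm can. A call is refused whole if a number of a shift passes 41.7 or a number of a turn 0.125, either way. A call with a gripper value outside its range is refused whole. "claw" is the opening, from 0 (shut) to 1 (fully open), set as the call begins (left out, the last holds). The fingers move at their own pace and stop on an object; "newtons" is the grip in N (left out, the last holds). Time passes only in rows, so rows that do not move let the fingers close. It gives the time, the measured TCP pose, the force, the opening and the grip force at its end, in the units of the state.
- robot.read_state(): the state, without advancing time (a new reading comes with each control period).
- robot.read_camera(name): name is "side" or "top" or "wrist"; returns (picture, depth): 420x560x3 uint8, blue, green, red; 420x560 float32, m along the optical axis (not along the pixel's ray), 0 where there is no reading.
- robot.calibration(name): a dict with "fx", "fy", "cx", "cy" (pixels), "D" ([k1, k2, p1, p2, k3] as OpenCV has them; the pictures are not rectified), "extrinsics" (4x4, takes a point from world to camera coordinates). Camera axes: x right, y down, z forward; pixel columns grow to the right and rows downward; lengths in m; the calibration is good to about 2 mm. A picture is of the moment at which its call begins: read the wrist's pose just before it. calibration takes no time and is no camera call; for the wrist camera it gives the pose at the moment of the call.
- robot.close_job(): hands the job in; it is judged then, once.
The state is a dict: "t": time; "q": joint angles; "dq": joint speeds; "joint_torque": joint torques, N m; "tool_pos": TCP position; "orientation": TCP orientation; "force": force on the tool from outside, world axes, zero at the start; "wrist_torque": the same for the moment, N m; "opening": finger opening in m; "gripper_force": force on a finger pad.
Only numpy, scipy, OpenCV 4.12 (cv2) and the standard library are available. Lean on these libraries where they do the work, as an engineer would, in place of code of your own. Each camera call takes 0.05 s, during which the arm holds its last target. There are 200 camera calls.

### The job

Put the four samples waiting on the bench into their stands: each of the green-, blue- and black-capped vials upright in the small stand whose rim has the colour of its cap, and the blue-capped bottle upright in the wide blue stand. Keep them upright and set them down gently, without dropping them, and leave the white-capped vial and the orange pipette bulb standing where they are.

Things in the scene. Friction and masses are not known exactly. Their poses are not given: they have to be found in the camera images.
- vial_green: Stands upright on the bench: round clear glass vial, 20 mm in diameter and 62 mm tall with its cap, about 22 g; glass straight up to 50 mm, the top 12 mm is a green screw cap (18 mm, does not come off). Origin: centre of the underside; z up along the vial. Round, so its yaw does not matter.
- vial_blue: Stands upright on the bench: round clear glass vial, 20 mm in diameter and 62 mm tall with its cap, about 22 g; glass straight up to 50 mm, the top 12 mm is a blue screw cap (18 mm, does not come off). Origin: centre of the underside; z up along the vial. Round, so its yaw does not matter.
- vial_black: Stands upright on the bench: round clear glass vial, 20 mm in diameter and 62 mm tall with its cap, about 22 g; glass straight up to 50 mm, the top 12 mm is a black screw cap (18 mm, does not come off). Origin: centre of the underside; z up along the vial. Round, so its yaw does not matter.
- bottle_blue: Stands upright on the bench: round clear glass sample bottle with a blue screw cap, 46 mm in diameter and 105 mm tall, about 120 g; straight-sided up to about 65 mm above its underside, then a shoulder; the cap is 32 mm in diameter, takes the top 21 mm and does not come off. Origin: centre of the underside; z up. Much larger than the blue-capped vial. Fits only the wide stand.
- stand_green: Fixed stand that does not move: round shallow cup with a green rim and a white floor, outer diameter 52 mm, 12 mm tall; the recess is 40 mm in diameter and 8 mm deep, its floor 4 mm above the bench. A low label tab on one side. Origin: centre of the underside, on the bench; z up. For the green-capped vial.
- stand_blue: Fixed stand that does not move: round shallow cup with a blue rim and a white floor, outer diameter 52 mm, 12 mm tall; the recess is 40 mm in diameter and 8 mm deep, its floor 4 mm above the bench. A low label tab on one side. Origin: centre of the underside, on the bench; z up. The small one of the two blue stands, for the blue-capped vial.
- stand_black: Fixed stand that does not move: round shallow cup with a black rim and a white floor, outer diameter 52 mm, 12 mm tall; the recess is 40 mm in diameter and 8 mm deep, its floor 4 mm above the bench. A low label tab on one side. Origin: centre of the underside, on the bench; z up. For the black-capped vial.
- stand_wide: Fixed stand that does not move: round shallow cup with a blue rim and a white floor, outer diameter 78 mm, 12 mm tall; the recess is 66 mm in diameter and 8 mm deep, its floor 4 mm above the bench. A low label tab on one side. Origin: centre of the underside, on the bench; z up. The wide one of the two blue stands, for the blue-capped bottle.
- vial_white: Bystander, to be left alone: a vial like the others (20 mm in diameter, 62 mm tall) but with a white cap; it has no stand. Loose. Origin: centre of the underside.
- bulb: Bystander, to be left alone: orange rubber pipette bulb standing on its base, 51 mm in diameter at the belly, 82 mm tall, thin neck. Loose. Origin: centre of the underside. Not listed: fixed instruments 150 to 270 mm tall behind the work (x over 0.53 m for y below 0.06; x 0.55 to 0.71 for y 0.15 to 0.33); in front of them only flat fixed things up to 20 mm tall.

How it is judged:
At the end, for the whole second after the job is handed in: Each sample stands upright (within 0.1 rad) on the floor of its own stand (within 13.5 mm of its centre, underside 1 to 8 mm above the stand's underside), released and at rest; the white-capped vial and the bulb stand within 25 mm of where they were (horizontal distance between vial_green and stand_green below 0.0135 m and z of vial_green in the frame of stand_green between 0.001 and 0.008 m and angle between each of vial_green, vial_blue, vial_black, bottle_blue's own z axis and vertical below 0.1 rad and linear speed of each of vial_green, vial_blue, vial_black, bottle_blue below 0.02 m/s and angular speed of each of vial_green, vial_blue, vial_black, bottle_blue below 0.3 rad/s and horizontal distance between vial_blue and stand_blue below 0.0135 m and z of vial_blue in the frame of stand_blue between 0.001 and 0.008 m and horizontal distance between vial_black and stand_black below 0.0135 m and z of vial_black in the frame of stand_black between 0.001 and 0.008 m and horizontal distance between bottle_blue and stand_wide below 0.0135 m and z of bottle_blue in the frame of stand_wide between 0.001 and 0.008 m and distance of each of vial_white, bulb from where it was at the start of the episode below 0.025 m and angle between each of vial_white, bulb's own z axis and vertical below 0.2 rad); the robot touches nothing.
It fails at once if the white-capped vial is shifted by more than 25 mm or tipped over (distance of vial_white from where it was at the start of the episode above 0.025 m or angle between vial_white's own z axis and vertical above 0.5 rad).
It fails at once if the orange pipette bulb is shifted by more than 25 mm or tipped over (distance of bulb from where it was at the start of the episode above 0.025 m or angle between bulb's own z axis and vertical above 0.5 rad).
It fails at once if a sample is tipped over or carried lying (angle between any of vial_green, vial_blue, vial_black, bottle_blue's own z axis and vertical above 0.7 rad).
It fails at once if a sample is let go in the air, its underside more than 35 mm above the bench ((height (world z) of vial_green above 0.035 m and contact force between vial_green and anything else below 0.02 N) or (height (world z) of vial_blue above 0.035 m and contact force between vial_blue and anything else below 0.02 N) or (height (world z) of vial_black above 0.035 m and contact force between vial_black and anything else below 0.02 N) or (height (world z) of bottle_blue above 0.035 m and contact force between bottle_blue and anything else below 0.02 N)).
It also fails if it takes over 128 s, if anything falls off the work surface, if the arm or the gripper's body presses on something with over 40 N, if the wrist force passes 120 N, or if a joint passes its speed limit or range.

## Working session

There is one attempt and no reset: what is moved stays moved. The work goes in short steps, Python scripts to look and compute and a tool call to move; the robot and the scene stay as the last step left them, time stands still between calls to the robot, and variables do not carry over. Pictures are saved under pics/ and viewed, at most 14 in all, crops included, and the job is handed in when it is done.

Besides the shell and the picture viewer there is one more tool, called after "Request:" as name([rows], argument=value, ...), one row to a line, values as JSON. apply_moves: Moves the arm, as the interface text tells. Its arguments: {"type":"object","properties":{"series":{"type":"array"},"claw":{"type":"number"},"newtons":{"type":"number"}},"required":["series"]}

```bash
mkdir -p pics; ls; cat > h.py <<'E'
import cv2, numpy as np
from plant import robot
def snap(n,f=None):
    c=robot.calibration(n); im,d=robot.read_camera(n)
    if f: cv2.imwrite('pics/'+f,im)
    return im,d,c
def K(c): return np.array([[c['fx'],0,c['cx']],[0,c['fy'],c['cy']],[0,0,1]])
def ray(c,uv):
    E=np.array(c['extrinsics']); p=cv2.undistortPoints(np.array(uv,float).reshape(-1,1,2),K(c),np.array(c['D'])).reshape(-1,2)
    d=np.c_[p,np.ones(len(p))]@E[:3,:3]; return -E[:3,:3].T@E[:3,3], d
def onz(c,uv,z):
    o,d=ray(c,uv); return o+d*((z-o[2])/d[:,2])[:,None]
def bydepth(c,uv,d):
    o,r=ray(c,uv); return o+r*np.array([d[int(round(v)),int(round(u))] for u,v in np.reshape(uv,(-1,2))])[:,None]
def tri(c1,u1,c2,u2):
    (o1,a),(o2,b)=ray(c1,[u1]),ray(c2,[u2]); A=np.c_[a[0],-b[0]]
    s=np.linalg.lstsq(A,o2-o1,rcond=None)[0]; p,q=o1+a[0]*s[0],o2+b[0]*s[1]
    return (p+q)/2, np.linalg.norm(p-q)
E
python3 - <<'E'
from h import *
np.set_printoptions(precision=3,suppress=True)
for n in ['top','side','wrist']:
    im,d,c=snap(n,n+'0.png'); np.savez('pics/%s0.npz'%n,im=im,d=d)
    E=c['extrinsics'];E=np.array(E); print(n,-E[:3,:3].T@E[:3,3],E[2,:3],c['fx'],c['D'])
s=robot.read_state(); print({k:s[k] for k in ['t','tool_pos','orientation','opening','force']})
E
```

```text
pics
top [0.38  0.012 1.068] [ 0.07   0.008 -0.998] 407.4148859719586 [0.037 0.    0.    0.    0.   ]
side [ 0.034 -1.382  0.594] [ 0.267  0.891 -0.367] 519.7511353892174 [-0.18  0.    0.    0.    0.  ]
wrist [0.162 0.584 0.384] [ 0.245 -0.104 -0.964] 328.1298836306077 [0.024 0.    0.    0.    0.   ]
{'t': 0.15, 'tool_pos': array([0.23 , 0.554, 0.404]), 'orientation': array([-0.613, -3.081,  0.002]), 'opening': 0.09300454366005595, 'force': array([ 0.931, -0.115, -0.346])}
```

View pics/top0.png

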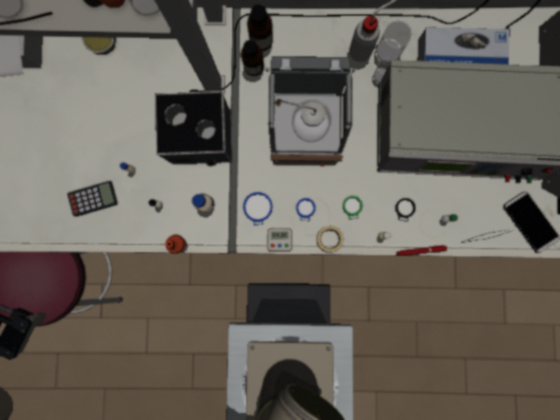

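View pics/side0.png

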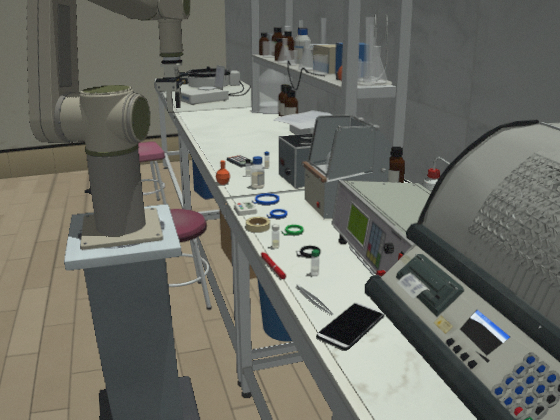

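The top view shows these, in (col,row) pixels:
- **Stands:** wide (258,207), blue (306,208), green (353,205), black (405,208).
- **Samples:** bottle (201,202), blue vial (125,167), black vial (155,203), green vial (452,217).
- **Bystanders:** white vial (383,236), bulb (175,243).

The side view shows the same row running from (223,172) to (315,263).

```bash
python3 - <<'E'
from h import *
np.set_printoptions(precision=4,suppress=True)
def load(n):
    z=np.load('pics/%s0.npz'%n); return z['im'],z['d'],robot.calibration(n)
T,dT,cT=load('top'); S,dS,cS=load('side')
def blob(im,box,kind):
    u0,v0,u1,v1=box; r=im[v0:v1,u0:u1]; h=cv2.cvtColor(r,cv2.COLOR_BGR2HSV).astype(int); H,Sa,V=h[...,0],h[...,1],h[...,2]
    m={'blue':(H>100)&(H<130)&(Sa>110),'green':(H>45)&(H<95)&(Sa>80),'black':V<60,'orange':((H<12)|(H>172))&(Sa>140)}[kind].astype(np.uint8)
    n,l,st,ce=cv2.connectedComponentsWithStats(m,connectivity=8)
    if n<2: return None
    i=1+st[1:,4].argmax(); mm=(l==i).astype(np.uint8)
    cn=max(cv2.findContours(mm,0,2)[0],key=len)
    (eu,ev),ax,_=cv2.fitEllipse(cn) if len(cn)>4 else ((ce[i][0],ce[i][1]),(0,0),0)
    return ce[i]+[u0,v0],np.array([eu+u0,ev+v0]),ax,st[i,4],(st[i,:4]+[u0,v0,0,0])
for nm,bt,bs,k in [('stand_wide',(240,188,276,228),(250,190,284,208),'blue'),('stand_blue',(293,195,319,222),(266,206,291,222),'blue'),
 ('stand_green',(340,192,366,219),(280,221,308,240),'green'),('stand_black',(393,195,418,222),(297,240,326,260),'black'),
 ('bottle',(190,190,215,215),(247,152,265,166),'blue'),('vblue',(117,158,135,176),(260,148,273,160),'blue'),
 ('vblack',(147,196,163,212),(238,155,252,175),'black'),('vgreen',(440,208,462,228),(307,245,325,262),'green'),('bulb',(163,232,188,255),(212,158,234,188),'orange')]:
    a=blob(T,bt,k); b=blob(S,bs,k)
    print(nm,a,b)
    if a and b:
        i=1 if nm[:2]=='st' else 0
        print('   tri',*tri(cT,a[i],cS,b[i]))
    z=.012 if nm[:2]=='st' else .1 if nm=='bottle' else .06
    print('   onz',onz(cT,a[1],z),'depth',bydepth(cT,[a[0]],dT))
cv2.imwrite('pics/z1.png',cv2.resize(T[150:260,105:245],None,fx=5,fy=5,interpolation=2))
cv2.imwrite('pics/z2.png',np.vstack([cv2.resize(S[140:280,205:335],None,fx=4,fy=4,interpolation=2)]))
E
```

```text
stand_wide (array([252.881 , 197.8571]), array([257.5433, 206.7437]), (27.728805541992188, 28.361814498901367), np.int32(42), array([244, 193,  26,  18])) (array([266.5349, 198.907 ]), array([266.6026, 198.6056]), (10.623186111450195, 24.056760787963867), np.int32(129), array([255, 193,  24,  12]))
   tri [0.4524 0.0876 0.0061] 0.0002735675038587595
   onz [[0.4521 0.0872 0.012 ]] depth [[0.4758 0.1003 0.0048]]
stand_blue (array([305.3   , 207.9667]), array([305.4375, 207.5259]), (17.205312728881836, 18.64971923828125), np.int32(60), array([297, 199,  18,  18])) (array([277.8333, 213.4583]), array([277.7665, 213.5959]), (9.298847198486328, 17.061559677124023), np.int32(96), array([269, 209,  18,   9]))
   tri [ 0.4511 -0.0374  0.0051] 0.0014876916790359546
   onz [[ 0.4513 -0.0373  0.012 ]] depth [[ 0.451  -0.0375 -0.0001]]
stand_green (array([352.3243, 206.    ]), array([352.3137, 205.5394]), (17.59406280517578, 18.61410903930664), np.int32(74), array([343, 196,  19,  20])) (array([293.614 , 229.8684]), array([293.5845, 229.6532]), (10.671647071838379, 17.992992401123047), np.int32(
[... 1905 characters left out ...]
y([451, 215,   6,   5])) (array([315.3585, 252.1132]), array([315.3207, 252.1192]), (7.067558765411377, 8.194110870361328), np.int32(53), array([312, 248,   8,   9]))
   tri [ 0.4281 -0.3983  0.0571] 0.00013997154860813615
   onz [[ 0.4278 -0.3971  0.06  ]] depth [[ 0.428  -0.3969  0.0607]]
bulb (array([175.0923, 243.9385]), array([175.1546, 243.9582]), (17.001081466674805, 18.281448364257812), np.int32(260), array([166, 235,  19,  18])) (array([222.2842, 174.3388]), array([221.9657, 174.1667]), (11.285124778747559, 23.99950408935547), np.int32(183), array([216, 161,  13,  23]))
   tri [0.3536 0.2933 0.0312] 0.0013198990074636296
   onz [[0.3549 0.2852 0.06  ]] depth [[0.3548 0.2879 0.0508]]
```

View pics/z1.png

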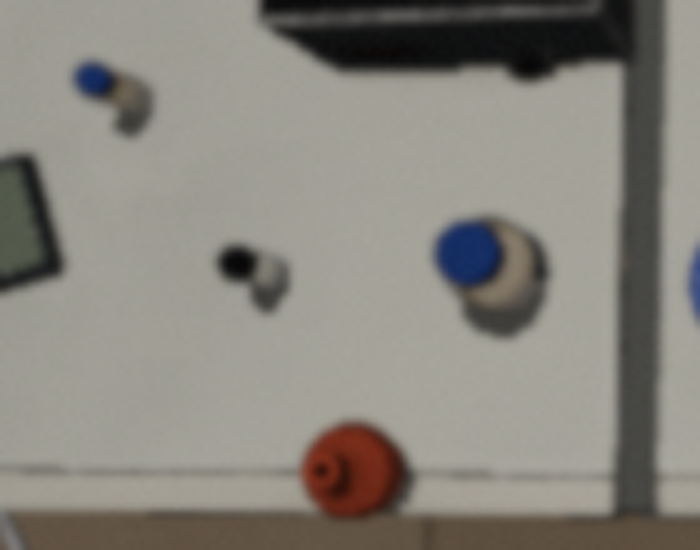

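View pics/z2.png

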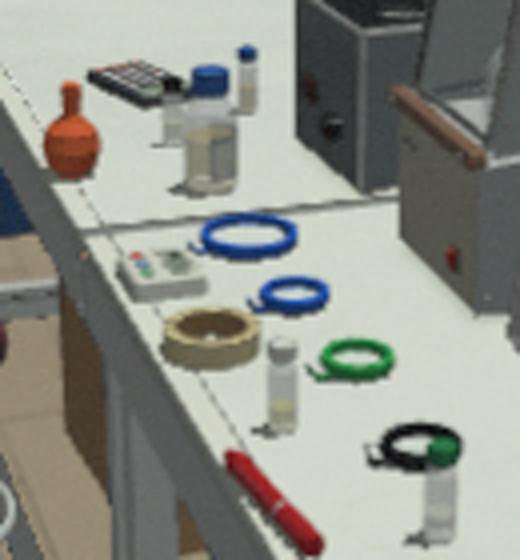

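The crops confirm which item is which, and positions from the two views agree to about 2 mm. I'll square the gripper to world y first, then go over the bottle.

Request:
apply_moves([
  [[0,0,0],[0,0,-0.098]],
  [[0,0,0],[0,0,-0.098]],
  [[0,0,0],[0,0,-0.098]],
  [[0,0,0],[0,0,-0.098]],
  [[-20,-30,0],[0,0,0]],
  [[-20,-30,0],[0,0,0]],
  [[-20,-30,0],[0,0,0]],
  [[-20,-30,0],[0,0,0]],
  [[-20,-30,0],[0,0,0]],
  [[-20,-30,0],[0,0,0]],
  [[-20,-30,0],[0,0,0]],
  [[-20,-30,0],[0,0,0]],
], claw=1, newtons=20)

```text
t: 1.15
tool_pos: [0.3899, 0.3126, 0.4046]
orientation: [-0.001, -3.141, 0.0]
force: [0.4, 0.4, -1.3]
opening: 0.0928
gripper_force: 0.0
```

Request:
apply_moves([
  [[-23,-30,0],[0,0,0]],
  [[-23,-30,0],[0,0,0]],
  [[-24,-30,0],[0,0,0]],
  [[0,0,25],[0,0,0]],
  [[0,0,25],[0,0,0]],
  [[0,0,0],[0,0,0]],
])

```text
t: 1.65
tool_pos: [0.4583, 0.2227, 0.3494]
orientation: [-0.004, -3.134, 0.004]
force: [-1.1, -0.1, -1.0]
opening: 0.0931
gripper_force: 0.0
```

```bash
python3 - <<'E'
from h import *
np.set_printoptions(precision=4,suppress=True)
s=robot.read_state(); im,d,c=snap('wrist','w1.png'); print(s['tool_pos'],s['dq'])
h=cv2.cvtColor(im,cv2.COLOR_BGR2HSV).astype(int); m=((h[...,0]>100)&(h[...,0]<130)&(h[...,1]>110)).astype(np.uint8)
n,l,st,ce=cv2.connectedComponentsWithStats(m)
for i in range(1,n):
    if st[i,4]>60:
        cn=max(cv2.findContours((l==i).astype(np.uint8),0,2)[0],key=len); e=cv2.fitEllipse(cn)
        print(st[i],e, 'z.105',onz(c,e[0],.105)[0],'z.012',onz(c,e[0],.012)[0])
        u,v=ce[i]; print('  depth',bydepth(c,[(u,v)],d))
E
```

```text
[0.4583 0.2227 0.3494] [ 0.0271 -0.0253 -0.0486  0.0001  0.0876  0.0006]
[59 85 11 11 94] ((63.633384704589844, 89.6064224243164), (9.01660442352295, 11.881138801574707), 135.4647979736328) z.105 [0.3621 0.0854 0.105 ] z.012 [0.3527 0.0281 0.012 ]
  depth [[0.3533 0.0314 0.0171]]
[ 108  151   78   85 1490] ((146.5407257080078, 196.2765655517578), (74.20348358154297, 80.44283294677734), 146.09698486328125) z.105 [0.4314 0.13   0.105 ] z.012 [0.4506 0.091  0.012 ]
  depth [[0.4514 0.086  0.0034]]
[   0  164   48   59 1016] ((19.9647159576416, 195.40399169921875), (50.29100799560547, 55.94975280761719), 151.22940063476562) z.105 [0.4307 0.0436 0.105 ] z.012 [ 0.4497 -0.0311  0.012 ]
  depth [[ 0.4508 -0.0326  0.0048]]
[ 262  210   42   44 1421] ((282.4097900390625, 231.57720947265625), (40.373817443847656, 43.108638763427734), 179.83349609375) z.105 [0.4574 0.2246 0.105 ] z.012 [0.4875 0.2248 0.012 ]
  depth [[0.4573 0.2245 0.1054]]
```

View pics/w1.png

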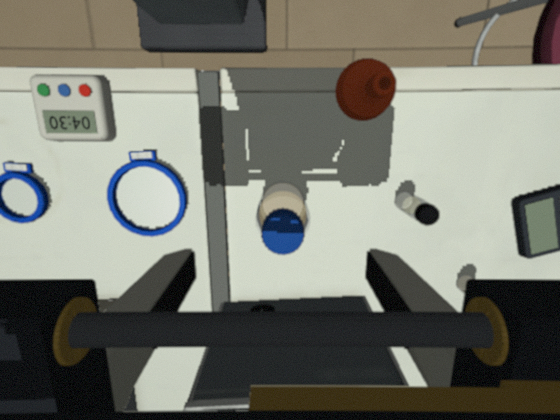

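The wrist view shows the bottle cap at (282,231), centred between the fingers. The wide stand is at (147,196). The wrist estimate agrees within 2.5 mm, so I'll descend.

Request:
apply_moves([
  [[0,0,16],[0,0,0]],
  [[0,0,16],[0,0,0]],
  [[0,0,16],[0,0,0]],
  [[0,0,16],[0,0,0]],
  [[0,0,16],[0,0,0]],
  [[0,0,16],[0,0,0]],
  [[0,0,16],[0,0,0]],
  [[0,0,12],[0,0,0]],
  [[0,0,8],[0,0,0]],
  [[0,0,0],[0,0,0]],
  [[0,0,0],[0,0,0]],
])

```text
t: 2.62
tool_pos: [0.4595, 0.2244, 0.2232]
orientation: [0.001, 3.142, -0.0]
force: [0.3, 0.1, 0.5]
opening: 0.0927
gripper_force: 0.0
```

Request:
apply_moves([
  [[0,0,0],[0,0,0]],
  [[0,0,0],[0,0,0]],
  [[0,0,0],[0,0,0]],
  [[0,0,0],[0,0,0]],
  [[0,0,0],[0,0,0]],
  [[0,0,0],[0,0,0]],
  [[0,0,0],[0,0,0]],
  [[0,0,0],[0,0,0]],
], claw=0.2, newtons=20)

```text
t: 3.28
tool_pos: [0.4594, 0.2241, 0.2227]
orientation: [-0.001, -3.142, 0.0]
force: [-0.5, -0.7, 0.3]
opening: 0.0451
gripper_force: 20.0
```

Request:
apply_moves([
  [[0,0,-6],[0,0,0]],
  [[0,0,-12],[0,0,0]],
  [[0,0,-14],[0,0,0]],
  [[0,0,-12],[0,0,0]],
  [[0,0,-6],[0,0,0]],
  [[0,-8,0],[0,0,0]],
  [[1,-16,0],[0,0,0]],
  [[1,-20,0],[0,0,0]],
  [[1,-20,0],[0,0,0]],
  [[1,-20,0],[0,0,0]],
  [[1,-20,0],[0,0,0]],
  [[1,-16,0],[0,0,0]],
], newtons=25)

```text
t: 4.28
tool_pos: [0.4527, 0.1024, 0.2722]
orientation: [-0.002, -3.141, 0.001]
force: [0.9, -0.3, -1.2]
opening: 0.0449
gripper_force: 25.0
```

Request:
apply_moves([
  [[1,-10,0],[0,0,0]],
  [[1,-5,0],[0,0,0]],
  [[0,0,0],[0,0,0]],
  [[0,0,0],[0,0,0]],
  [[0,0,0],[0,0,0]],
])

```text
t: 4.7
tool_pos: [0.4513, 0.0897, 0.2727]
orientation: [0.001, 3.142, 0.0]
force: [-0.0, 0.3, -0.6]
opening: 0.0452
gripper_force: 25.0
```

```bash
python3 - <<'E'
from h import *
np.set_printoptions(precision=4,suppress=True)
s=robot.read_state(); im,d,c=snap('wrist','w2.png'); print(s['tool_pos'])
h=cv2.cvtColor(im,cv2.COLOR_BGR2HSV).astype(int); m=((h[...,0]>100)&(h[...,0]<130)&(h[...,1]>110)).astype(np.uint8)
n,l,st,ce=cv2.connectedComponentsWithStats(m)
for i in range(1,n):
    if st[i,4]>60:
        cn=max(cv2.findContours((l==i).astype(np.uint8),0,2)[0],key=len); e=cv2.fitEllipse(cn)
        print(st[i],e, 'z.155',onz(c,e[0],.155)[0],'z.012',onz(c,e[0],.012)[0],bydepth(c,[e[0]],d))
E
```

```text
[0.4513 0.0897 0.2727]
[184  78  15  16 172] ((190.89361572265625, 85.63789367675781), (13.140779495239258, 14.963382720947266), 158.09817504882812) z.155 [0.3678 0.0662 0.155 ] z.012 [0.3528 0.0299 0.012 ] [[0.3535 0.0315 0.0185]]
[ 230  164   98   89 1580] ((278.62841796875, 225.7381134033203), (90.98780822753906, 103.5261459350586), 179.18682861328125) z.155 [0.4084 0.0904 0.155 ] z.012 [0.4531 0.0895 0.012 ] [[0.4283 0.09   0.0914]]
[  82  180   69   76 1814] ((116.05284118652344, 220.34632873535156), (65.34747314453125, 71.98576354980469), 154.11798095703125) z.155 [0.4066 0.0403 0.155 ] z.012 [ 0.4486 -0.0339  0.012 ] [[ 0.451  -0.0382  0.0038]]
[ 242  281   76   31 1808] ((279.48388671875, 302.1927795410156), (40.761016845703125, 70.62142944335938), 89.58676147460938) z.155 [0.435  0.0906 0.155 ] z.012 [0.5186 0.0901 0.012 ] [[0.4365 0.0906 0.1525]]
[ 238  346   84   33 2083] ((279.3681640625, 359.3724670410156), (34.506935119628906, 81.70121765136719), 90.08041381835938) z.155 [0.4573 0.0905 0.155 ] z.012 [0.5735 0.0899 0.012 ] [[0.4573 0.0905 0.1549]]
```

View pics/w2.png

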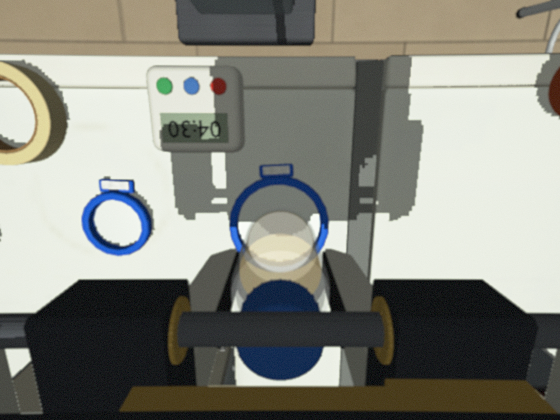

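The wrist view shows the held bottle over the wide stand: rim centre (279,222), bottle base (280,240). It's aligned within about 2 mm, so I'll lower it.

Request:
apply_moves([
  [[0,0,6],[0,0,0]],
  [[0,0,10],[0,0,0]],
  [[0,0,10],[0,0,0]],
  [[0,0,7],[0,0,0]],
  [[0,0,5],[0,0,0]],
  [[0,0,3],[0,0,0]],
  [[0,0,2],[0,0,0]],
  [[0,0,1],[0,0,0]],
  [[0,0,1],[0,0,0]],
  [[0,0,0],[0,0,0]],
  [[0,0,0],[0,0,0]],
])

```text
t: 5.67
tool_pos: [0.4515, 0.0891, 0.2281]
orientation: [0.001, 3.141, 0.0]
force: [0.8, 0.6, -1.1]
opening: 0.0447
gripper_force: 25.0
```

Request:
apply_moves([
  [[0,0,1],[0,0,0]],
  [[0,0,0.5],[0,0,0]],
  [[0,0,0],[0,0,0]],
  [[0,0,0],[0,0,0]],
])

```text
t: 6.0
tool_pos: [0.4515, 0.0892, 0.2267]
orientation: [0.001, 3.141, 0.0]
force: [-0.8, -0.2, 2.6]
opening: 0.0448
gripper_force: 25.0
```

Request:
apply_moves([
  [[0,0,0],[0,0,0]],
  [[0,0,0],[0,0,0]],
  [[0,0,0],[0,0,0]],
  [[0,0,0],[0,0,0]],
  [[0,0,0],[0,0,0]],
  [[0,0,-10],[0,0,0]],
  [[0,0,-20],[0,0,0]],
  [[0,0,-25],[0,0,0]],
  [[0,0,-25],[0,0,0]],
  [[0,0,-25],[0,0,0]],
  [[0,0,-15],[0,0,0]],
  [[0,0,0],[0,0,0]],
], claw=0.85)

```text
t: 7.0
tool_pos: [0.4525, 0.0893, 0.3512]
orientation: [0.001, 3.134, 0.001]
force: [0.5, 0.2, 0.2]
opening: 0.0793
gripper_force: 0.0
```

Request:
apply_moves([
  [[0,25,0],[0,0,0]],
  [[0,30,0],[0,0,0]],
  [[0,35,0],[0,0,0]],
  [[-1,35,0],[0,0,0]],
  [[-1,35,0],[0,0,0]],
  [[-1,35,0],[0,0,0]],
  [[-1,35,0],[0,0,0]],
  [[-1,25,0],[0,0,0]],
  [[0,0,0],[0,0,0]],
  [[0,0,0],[0,0,0]],
  [[0,0,0],[0,0,0]],
], claw=0.75)

```text
t: 7.92
tool_pos: [0.4562, 0.3437, 0.3453]
orientation: [-0.001, -3.14, 0.002]
force: [0.2, 0.1, 0.4]
opening: 0.0694
gripper_force: 0.0
```

```bash
cat > see.py <<'E'
import sys
from h import *
np.set_printoptions(precision=4,suppress=True)
def see(fn,kinds,amin=60,cam='wrist',zs=(.062,.012)):
    s=robot.read_state(); im,d,c=snap(cam,fn); print(s['tool_pos'])
    h=cv2.cvtColor(im,cv2.COLOR_BGR2HSV).astype(int); H,S,V=h[...,0],h[...,1],h[...,2]
    for k in kinds:
        m={'blue':(H>100)&(H<130)&(S>110),'green':(H>45)&(H<95)&(S>80),'black':V<60}[k].astype(np.uint8)
        n,l,st,ce=cv2.connectedComponentsWithStats(m)
        for i in range(1,n):
            if amin<st[i,4]<6000:
                cn=max(cv2.findContours((l==i).astype(np.uint8),0,2)[0],key=len)
                if len(cn)<6: continue
                e=cv2.fitEllipse(cn)
                print(k,st[i],np.array(e[0]),*[onz(c,e[0],z)[0][:2] for z in zs],'dep',bydepth(c,[ce[i]],d)[0])
see(sys.argv[1],sys.argv[3:],cam=sys.argv[2],amin=15 if sys.argv[2]!='wrist' else 60)
E
python3 see.py w3.png wrist blue black
```

```text
[0.4562 0.3437 0.3453]
blue [   0  150   63   87 1255] [ 21.5698 197.133 ] [0.4402 0.1351] [0.4511 0.0952] dep [0.4478 0.1126 0.0158]
black [  85    0  118   22 2133] [147.7715   5.9758] [0.3034 0.2516] [0.2883 0.2339] dep [ 0.1124  0.0228 -0.5939]
black [ 99   0 126  49 665] [235.9392  51.2636] [0.3317 0.3122] [0.322 0.306] dep [ 0.1575  0.0475 -0.7005]
black [473   0  25  64 763] [483.3202  31.5735] [0.3201 0.4888] [0.3082 0.5161] dep [ 0.214   0.7329 -0.388 ]
black [393 167 121  91 900] [358.1572 188.3621] [0.4329 0.4076] [0.4424 0.4196] dep [0.4503 0.4971 0.013 ]
black [499 185  17  43 113] [507.288  202.0412] [0.4444 0.5289] [0.4561 0.5639] dep [0.4594 0.5614 0.0127]
black [276 206  19  20 309] [284.6648 215.4306] [0.4557 0.348 ] [0.4695 0.3486] dep [0.456  0.3481 0.0608]
black [223 389  18  19  62] [232.7943 396.3206] [0.6381 0.2981] [0.6865 0.2892] dep [0.4347 0.3355 0.2719]
black [328 388  22  14  66] [339.6343 394.2666] [0.6355 0.4018] [0.6835 0.4126] dep [0.4338 0.3558 0.2717]
```

View pics/w3.png

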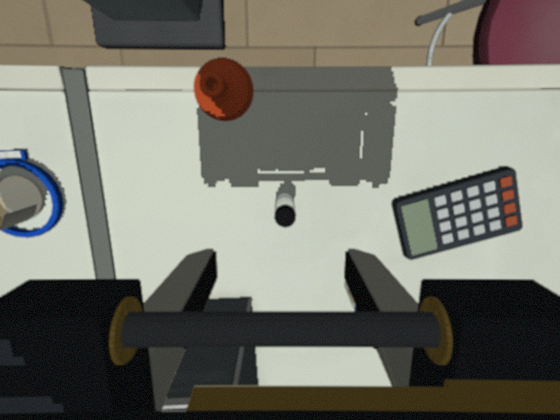

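Black vial cap at (285,215), about 3 mm off centre; the bottle stands in its recess at left (20,197). Next I descend and grasp.

Request:
apply_moves([
  [[0,3,10],[0,0,0]],
  [[0,0,20],[0,0,0]],
  [[0,0,20],[0,0,0]],
  [[0,0,20],[0,0,0]],
  [[0,0,20],[0,0,0]],
  [[0,0,20],[0,0,0]],
  [[0,0,16],[0,0,0]],
  [[0,0,10],[0,0,0]],
  [[0,0,6],[0,0,0]],
  [[0,0,0],[0,0,0]],
  [[0,0,0],[0,0,0]],
])

```text
t: 8.88
tool_pos: [0.4567, 0.347, 0.2046]
orientation: [0.002, 3.141, 0.0]
force: [0.2, 0.3, 0.2]
opening: 0.07
gripper_force: 0.0
```

Request:
apply_moves([
  [[0,0,0],[0,0,0]],
  [[0,0,0],[0,0,0]],
  [[0,0,0],[0,0,0]],
  [[0,0,0],[0,0,0]],
  [[0,0,0],[0,0,0]],
  [[0,0,0],[0,0,0]],
  [[0,0,0],[0,0,0]],
  [[0,0,0],[0,0,0]],
], claw=0.1, newtons=10)

```text
t: 9.55
tool_pos: [0.4565, 0.3471, 0.2042]
orientation: [-0.001, -3.142, 0.0]
force: [-0.1, -0.3, -0.3]
opening: 0.0209
gripper_force: 0.0
```

Request:
apply_moves([
  [[0,0,0],[0,0,0]],
  [[0,0,0],[0,0,0]],
  [[0,0,0],[0,0,0]],
  [[0,0,-6],[0,0,0]],
  [[0,0,-14],[0,0,0]],
  [[0,0,-20],[0,0,0]],
  [[0,0,-25],[0,0,0]],
  [[0,0,-25],[0,0,0]],
  [[0,0,-25],[0,0,0]],
  [[0,0,-20],[0,0,0]],
  [[0,0,-10],[0,0,0]],
  [[0,0,-5],[0,0,0]],
])

```text
t: 10.55
tool_pos: [0.4569, 0.3474, 0.3567]
orientation: [0.001, 3.139, 0.003]
force: [0.2, 0.5, -0.7]
opening: 0.0196
gripper_force: 10.0
```

Request:
apply_moves([
  [[0,-10,0],[0,0,0]],
  [[0,-20,0],[0,0,0]],
  [[0,-28,0],[0,0,0]],
  [[0,-32,0],[0,0,0]],
  [[0,-32,0],[0,0,0]],
  [[0,-32,0],[0,0,0]],
  [[0,-32,0],[0,0,0]],
  [[0,-32,0],[0,0,0]],
  [[0,-32,0],[0,0,0]],
  [[0,-32,0],[0,0,0]],
  [[0,-32,0],[0,0,0]],
  [[0,-32,0],[0,0,0]],
])

```text
t: 11.55
tool_pos: [0.455, -0.0007, 0.3522]
orientation: [-0.001, -3.139, -0.0]
force: [0.6, 0.0, 0.1]
opening: 0.019
gripper_force: 10.0
```

Request:
apply_moves([
  [[0,-32,0],[0,0,0]],
  [[0,-32,0],[0,0,0]],
  [[0,-32,0],[0,0,0]],
  [[0,-32,0],[0,0,0]],
  [[0,-32,0],[0,0,0]],
  [[0,-32,0],[0,0,0]],
  [[0,-32,0],[0,0,0]],
  [[1,-32,0],[0,0,0]],
  [[1,-22,0],[0,0,0]],
  [[1,-12,0],[0,0,0]],
  [[1,-5,0],[0,0,0]],
  [[0,0,0],[0,0,0]],
])

```text
t: 12.55
tool_pos: [0.4512, -0.2942, 0.3529]
orientation: [-0.003, -3.14, -0.002]
force: [0.6, -0.2, -0.7]
opening: 0.0198
gripper_force: 10.0
```

```bash
python3 see.py w4.png wrist black green
```

```text
[ 0.4512 -0.2942  0.3529]
black [ 319    0  140   52 2982] [385.6726  27.0857] [ 0.3095 -0.215 ] [ 0.2969 -0.2007] dep [ 0.1111 -0.0165 -0.6524]
black [488  97  31  46 404] [499.1261 120.3543] [ 0.3757 -0.1208] [ 0.3753 -0.089 ] dep [ 0.3757 -0.0745  0.0039]
black [255 169  48  58 489] [279.1079 199.8971] [ 0.439  -0.2937] [ 0.4503 -0.2939] dep [ 0.4481 -0.293   0.0047]
black [  0 172  33  54 865] [ -8.612 198.636] [ 0.4376 -0.5322] [ 0.4486 -0.5763] dep [ 0.4515 -0.5608  0.0094]
black [  8 274  26  22 229] [ 22.1513 284.0217] [ 0.5155 -0.5234] [ 0.5409 -0.5659] dep [ 0.5168 -0.5294  0.0541]
black [  0 284   8  17  77] [-15.3341 284.8353] [ 0.516  -0.5558] [ 0.5414 -0.6043] dep [ 0.5283 -0.5486  0.0552]
black [ 18 395  32   5  69] [ 33.5612 397.2523] [ 0.6378 -0.5362] [ 0.6857 -0.5812] dep [ 0.548  -0.4527  0.1553]
black [517 394  16  17 133] [523.6262 404.0226] [ 0.6477 -0.0515] [ 0.6974 -0.007 ] dep [ 0.5778 -0.115   0.1325]
black [   0  408  560   12 5089] [271.4734 416.1665] [ 0.6646 -0.3022] [ 0.7175 -0.304 ] dep [ 0.4288 -0.2933  0.2845]
green [388 175  51  57 967] [412.5694 204.9722] [ 0.4438 -0.1808] [ 0.456  -0.1601] dep [ 0.4578 -0.1566  0.0048]
green [147 177  22  20 354] [157.4664 186.2886] [ 0.4272 -0.395 ] [ 0.4363 -0.4138] dep [ 0.4272 -0.395   0.0619]
green [ 50 298  29  15 265] [ 63.7041 305.8016] [ 0.5378 -0.4908] [ 0.5673 -0.5274] dep [ 0.5376 -0.4908  0.0609]
```

View pics/w4.png

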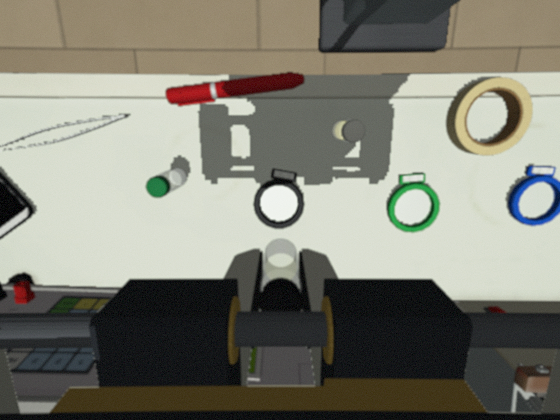

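Black stand rim at (279,203), held vial centred above it at (281,255 → base). The green vial is at (157,186) and the white one at (350,130), both well clear. I'll lower.

Request:
apply_moves([
  [[-1,0,8],[0,0,0]],
  [[-1,0,18],[0,0,0]],
  [[0,0,24],[0,0,0]],
  [[0,0,24],[0,0,0]],
  [[0,0,24],[0,0,0]],
  [[0,0,18],[0,0,0]],
  [[0,0,12],[0,0,0]],
  [[0,0,6],[0,0,0]],
  [[0,0,4],[0,0,0]],
  [[0,0,2],[0,0,0]],
  [[0,0,1],[0,0,0]],
  [[0,0,0],[0,0,0]],
])

```text
t: 13.6
tool_pos: [0.4544, -0.2941, 0.2141]
orientation: [0.001, 3.14, -0.002]
force: [-0.4, -0.7, -0.2]
opening: 0.0196
gripper_force: 10.0
```

Request:
apply_moves([
  [[0,0,1],[0,0,0]],
  [[0,0,0],[0,0,0]],
  [[0,0,0],[0,0,0]],
])

```text
t: 13.85
tool_pos: [0.4541, -0.294, 0.2127]
orientation: [0.001, 3.141, -0.001]
force: [-0.4, -0.7, 0.2]
opening: 0.0195
gripper_force: 10.0
```

Request:
apply_moves([
  [[0,0,2],[0,0,0]],
  [[0,0,1],[0,0,0]],
  [[0,0,0.5],[0,0,0]],
  [[0,0,0],[0,0,0]],
  [[0,0,0],[0,0,0]],
])

```text
t: 14.27
tool_pos: [0.4539, -0.2939, 0.2086]
orientation: [-0.001, -3.141, -0.0]
force: [0.1, -0.3, -1.1]
opening: 0.0195
gripper_force: 10.0
```

Request:
apply_moves([
  [[0,0,0.5],[0,0,0]],
  [[0,0,0.5],[0,0,0]],
  [[0,0,0],[0,0,0]],
  [[0,0,0],[0,0,0]],
])

```text
t: 14.6
tool_pos: [0.4541, -0.2939, 0.2081]
orientation: [0.001, 3.141, -0.0]
force: [-1.0, 1.8, 6.1]
opening: 0.0193
gripper_force: 10.0
```

Contact at 6 N. I'll release, then go to the green vial next door.

Request:
apply_moves([
  [[0,0,-0.5],[0,0,0]],
  [[0,0,0],[0,0,0]],
  [[0,0,0],[0,0,0]],
  [[0,0,0],[0,0,0]],
  [[0,0,-10],[0,0,0]],
  [[0,0,-20],[0,0,0]],
  [[0,0,-25],[0,0,0]],
  [[0,0,-25],[0,0,0]],
  [[0,0,-15],[0,0,0]],
  [[0,0,-5],[0,0,0]],
  [[0,0,0],[0,0,0]],
], claw=0.6)

```text
t: 15.52
tool_pos: [0.4545, -0.2943, 0.3105]
orientation: [0.001, 3.139, -0.004]
force: [0.7, -0.9, 0.8]
opening: 0.0556
gripper_force: 0.0
```

Request:
apply_moves([
  [[5,-20,0],[0,0,0]],
  [[6,-25,0],[0,0,0]],
  [[6,-25,0],[0,0,0]],
  [[6,-20,0],[0,0,0]],
  [[4,-12,0],[0,0,0]],
  [[0,0,0],[0,0,0]],
  [[0,0,0],[0,0,0]],
  [[0,0,0],[0,0,0]],
])

```text
t: 16.18
tool_pos: [0.427, -0.3949, 0.3075]
orientation: [-0.001, -3.141, -0.002]
force: [0.3, -0.5, -0.4]
opening: 0.0557
gripper_force: 0.0
```

```bash
python3 see.py w5.png wrist green; python3 see.py t5.png top black green
```

```text
[ 0.427  -0.3949  0.3075]
green [ 512  209   48   64 1160] [540.2605 242.3392] [ 0.4365 -0.2066] [ 0.4548 -0.1651] dep [ 0.4583 -0.1635  0.0036]
green [265 218  23  24 430] [275.7968 229.4675] [ 0.4267 -0.3967] [ 0.4429 -0.3974] dep [ 0.427  -0.3967  0.0611]
[ 0.4272 -0.3947  0.3077]
black [ 84   0  40   7 231] [103.9635   1.7352] [0.9654 0.4797] [0.9945 0.5029] dep [0.7932 0.3427 0.3552]
black [ 387    0  173   21 1263] [453.2614  12.846 ] [ 0.9426 -0.4025] [ 0.9705 -0.4231] dep [ 0.9939 -0.4724  0.0144]
black [  0  12  52  13 144] [25.5233 18.3311] [0.9178 0.6732] [0.9446 0.706 ] dep [0.7719 0.4959 0.3335]
black [540  12  20  54 930] [555.5676  40.2034] [ 0.8702 -0.651 ] [ 0.8945 -0.684 ] dep [ 0.8623 -0.6319  0.0712]
black [231  18  10  66 184] [234.0187  50.9951] [0.8433 0.1488] [0.8663 0.1555] dep [0.871  0.1545 0.0073]
black [362  25  14  11  86] [366.9152  30.627 ] [ 0.8977 -0.1868] [ 0.9234 -0.1967] dep [ 0.8599 -0.1729  0.1333]
black [349  33  27  33 521] [360.6202  48.3946] [ 0.8519 -0.1711] [ 0.8754 -0.1802] dep [ 0.8457 -0.1696  0.0652]
black [418  32   7  28 144] [421.39
[... 1301 characters left out ...]
1  0.0154]
black [527 208  33  44 696] [558.4156 221.0315] [ 0.4215 -0.6455] [ 0.4235 -0.6782] dep [ 0.3904 -0.3721  0.4522]
black [397 244  52  12 369] [422.4408 249.8644] [ 0.3473 -0.3207] [ 0.3457 -0.3373] dep [ 0.3462 -0.338   0.018 ]
black [ 31 253  91  73 787] [113.7524 303.469 ] [0.2103 0.4281] [0.2019 0.4488] dep [ 0.1731  0.7413 -0.3891]
black [ 479  259   81   90 1469] [525.2242 292.8383] [ 0.2485 -0.5617] [ 0.242  -0.5902] dep [ 0.2983 -0.3219  0.5195]
black [ 244  283  107   46 3474] [299.3228 304.8734] [ 0.2109 -0.0216] [ 0.2025 -0.0233] dep [ 0.1107 -0.0039 -0.5535]
green [344 196  18  19  69] [352.36   205.5061] [ 0.4541 -0.1507] [ 0.4578 -0.1588] dep [ 0.4579 -0.1614  0.0028]
```

View pics/w5.png

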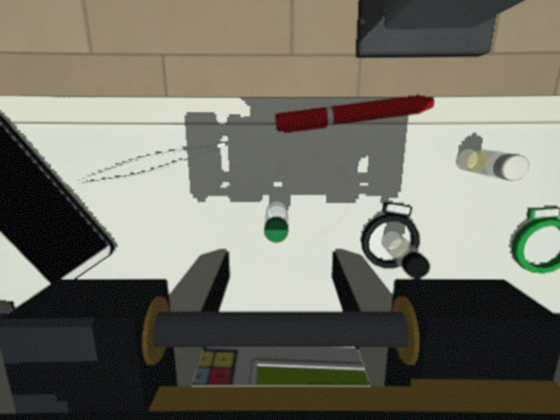

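The black vial stands in its stand, rim (390,240), cap at (0.454,-0.293). The green cap (276,229) is centred between the fingers, 2 mm off. I'll descend and grasp.

Request:
apply_moves([
  [[0,-2,8],[0,0,0]],
  [[0,0,18],[0,0,0]],
  [[0,0,22],[0,0,0]],
  [[0,0,22],[0,0,0]],
  [[0,0,18],[0,0,0]],
  [[0,0,10],[0,0,0]],
  [[0,0,5],[0,0,0]],
  [[0,0,0],[0,0,0]],
  [[0,0,0],[0,0,0]],
])

```text
t: 17.03
tool_pos: [0.4272, -0.398, 0.2059]
orientation: [0.001, 3.141, -0.001]
force: [-0.7, -0.8, 0.2]
opening: 0.0555
gripper_force: 0.0
```

Request:
apply_moves([
  [[0,0,0],[0,0,0]],
  [[0,0,0],[0,0,0]],
  [[0,0,0],[0,0,0]],
  [[0,0,0],[0,0,0]],
  [[0,0,0],[0,0,0]],
  [[0,0,0],[0,0,0]],
  [[0,0,0],[0,0,0]],
  [[0,0,0],[0,0,0]],
  [[0,0,0],[0,0,0]],
  [[0,0,0],[0,0,0]],
], claw=0.1, newtons=10)

```text
t: 17.87
tool_pos: [0.4269, -0.3979, 0.2054]
orientation: [0.001, 3.141, -0.0]
force: [-1.1, 0.5, 1.9]
opening: 0.0195
gripper_force: 10.0
```

Request:
apply_moves([
  [[0,0,-6],[0,0,0]],
  [[0,0,-14],[0,0,0]],
  [[0,0,-20],[0,0,0]],
  [[0,0,-25],[0,0,0]],
  [[0,0,-22],[0,0,0]],
  [[0,0,-15],[0,0,0]],
  [[0,0,-8],[0,0,0]],
  [[-1,10,0],[0,0,0]],
  [[-3,20,0],[0,0,0]],
  [[-4,28,0],[0,0,0]],
  [[-4,30,0],[0,0,0]],
  [[-4,30,0],[0,0,0]],
])

```text
t: 18.87
tool_pos: [0.4424, -0.2779, 0.3133]
orientation: [-0.002, -3.14, -0.003]
force: [-0.0, -0.0, -0.1]
opening: 0.0193
gripper_force: 10.0
```

Request:
apply_moves([
  [[-4,30,0],[0,0,0]],
  [[-4,30,0],[0,0,0]],
  [[-4,26,0],[0,0,0]],
  [[-2,19,0],[0,0,0]],
  [[-1,11,0],[0,0,0]],
  [[0,5,0],[0,0,0]],
  [[0,0,0],[0,0,0]],
  [[0,0,0],[0,0,0]],
  [[0,0,0],[0,0,0]],
])

```text
t: 19.62
tool_pos: [0.458, -0.1597, 0.3151]
orientation: [-0.003, -3.141, 0.0]
force: [0.3, -0.4, -0.4]
opening: 0.0191
gripper_force: 10.0
```

```bash
python3 see.py w6.png wrist green
```

```text
[ 0.458  -0.1597  0.3151]
green [494  75  13  13 137] [500.3585  81.1418] [ 0.3585 -0.0147] [0.3529 0.0161] dep [0.3535 0.0124 0.0178]
green [ 254  172   56   66 1113] [281.0034 207.1364] [ 0.443  -0.1581] [ 0.4555 -0.1581] dep [ 0.4577 -0.1579  0.0048]
green [ 257  279   48   33 1200] [280.3813 298.7292] [ 0.5177 -0.1587] [ 0.5462 -0.1588] dep [ 0.4542 -0.1586  0.1715]
```

View pics/w6.png

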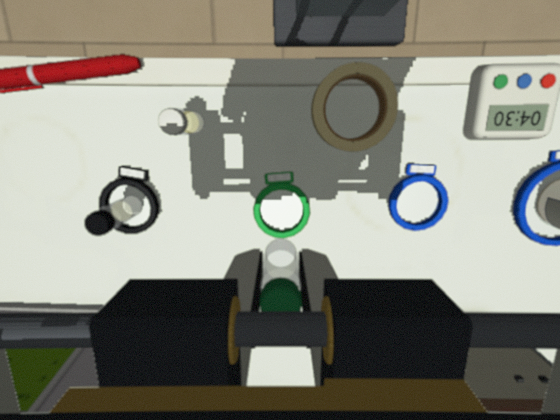

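Green rim (281,208), vial held directly above it. I'll lower.

Request:
apply_moves([
  [[0,1,8],[0,0,0]],
  [[0,0,18],[0,0,0]],
  [[0,0,22],[0,0,0]],
  [[0,0,20],[0,0,0]],
  [[0,0,15],[0,0,0]],
  [[0,0,9],[0,0,0]],
  [[0,0,5],[0,0,0]],
  [[0,0,3],[0,0,0]],
  [[0,0,2],[0,0,0]],
  [[0,0,1],[0,0,0]],
  [[0,0,0],[0,0,0]],
  [[0,0,0],[0,0,0]],
])

```text
t: 20.67
tool_pos: [0.4584, -0.158, 0.213]
orientation: [0.001, 3.14, -0.001]
force: [-0.9, 1.2, -0.2]
opening: 0.0195
gripper_force: 10.0
```

Request:
apply_moves([
  [[0,0,2],[0,0,0]],
  [[0,0,1],[0,0,0]],
  [[0,0,0.5],[0,0,0]],
  [[0,0,0],[0,0,0]],
  [[0,0,0],[0,0,0]],
])

```text
t: 21.08
tool_pos: [0.4583, -0.1579, 0.2093]
orientation: [0.001, 3.141, -0.0]
force: [-1.3, 1.6, 5.4]
opening: 0.0192
gripper_force: 10.0
```

Contact at 5 N. I'll release and raise. At the blue vial the gripper needs a quarter turn, so its body stays clear of the instrument at y<0.33.

Request:
apply_moves([
  [[0,0,-0.5],[0,0,0]],
  [[0,0,0],[0,0,0]],
  [[0,0,0],[0,0,0]],
  [[0,0,0],[0,0,0]],
  [[0,0,-10],[0,0,0]],
  [[0,0,-20],[0,0,0]],
  [[0,0,-25],[0,0,0]],
  [[0,0,-25],[0,0,0]],
  [[0,0,-25],[0,0,0]],
  [[0,0,-25],[0,0,0]],
  [[0,0,-15],[0,0,0]],
  [[0,0,-5],[0,0,0]],
], claw=0.6)

```text
t: 22.08
tool_pos: [0.4588, -0.1582, 0.3634]
orientation: [0.001, 3.136, -0.004]
force: [0.9, 0.4, 0.6]
opening: 0.0558
gripper_force: 0.0
```

Request:
apply_moves([
  [[0,20,0],[0,0,0]],
  [[0,30,0],[0,0,0]],
  [[0,35,0],[0,0,0]],
  [[0,35,0],[0,0,0]],
  [[0,35,0],[0,0,0]],
  [[0,35,0],[0,0,0]],
  [[0,35,0],[0,0,0]],
  [[0,35,0],[0,0,0]],
  [[0,35,0],[0,0,0]],
  [[0,35,0],[0,0,0]],
  [[0,35,0],[0,0,0]],
  [[0,35,0],[0,0,0]],
])

```text
t: 23.08
tool_pos: [0.4577, 0.2438, 0.3586]
orientation: [-0.001, -3.141, 0.001]
force: [-0.4, -0.5, -0.1]
opening: 0.0556
gripper_force: 0.0
```

Request:
apply_moves([
  [[0,35,0],[0,0,0]],
  [[0,35,0],[0,0,0]],
  [[0,35,0],[0,0,0]],
  [[0,35,0],[0,0,0]],
  [[0,25,0],[0,0,0]],
  [[0,13,0],[0,0,0]],
  [[0,0,0],[0,0,0.12]],
  [[0,0,0],[0,0,0.12]],
  [[0,0,0],[0,0,0.12]],
  [[0,0,0],[0,0,0.12]],
  [[0,0,0],[0,0,0.12]],
  [[0,0,0],[0,0,0.12]],
])

```text
t: 24.08
tool_pos: [0.4583, 0.42, 0.3583]
orientation: [-1.116, -2.936, 0.002]
force: [-0.3, -0.2, -0.3]
opening: 0.0559
gripper_force: 0.0
```

Request:
apply_moves([
  [[0,0,0],[0,0,0.12]],
  [[0,0,0],[0,0,0.12]],
  [[0,0,0],[0,0,0.12]],
  [[0,0,0],[0,0,0.12]],
  [[0,0,0],[0,0,0.12]],
  [[0,0,0],[0,0,0.12]],
  [[0,0,0],[0,0,0.12]],
  [[0,0,0],[0,0,0]],
  [[0,0,0],[0,0,0]],
])

```text
t: 24.83
tool_pos: [0.4584, 0.42, 0.3585]
orientation: [-2.206, -2.237, 0.002]
force: [-1.0, -0.1, 0.1]
opening: 0.0556
gripper_force: 0.0
```

Request:
apply_moves([
  [[0,15,0],[0,0,0]],
  [[0,25,5],[0,0,0]],
  [[0,25,10],[0,0,0]],
  [[0,15,10],[0,0,0]],
  [[0,10,5],[0,0,0]],
  [[0,0,0],[0,0,0]],
  [[0,0,0],[0,0,0]],
  [[0,0,0],[0,0,0]],
])

```text
t: 25.5
tool_pos: [0.5479, 0.4213, 0.3297]
orientation: [-2.208, -2.234, -0.0]
force: [-0.7, -0.3, 0.0]
opening: 0.0558
gripper_force: 0.0
```

```bash
python3 see.py w7.png wrist blue; python3 see.py t7.png top green
```

```text
[0.5479 0.4213 0.3297]
blue [271 210  21  21 339] [280.5137 219.8543] [0.5483 0.4238] [0.5485 0.4092] dep [0.5484 0.424  0.0624]
[0.5478 0.4214 0.33  ]
green [527 176   4   6  21] [528.5947 177.7046] [ 0.5265 -0.5789] [ 0.5338 -0.6083] dep [ 0.526  -0.5813  0.0577]
green [344 196  18  19 120] [352.326  205.6056] [ 0.4539 -0.1506] [ 0.4576 -0.1587] dep [ 0.4537 -0.1531  0.0673]
```

View pics/w7.png

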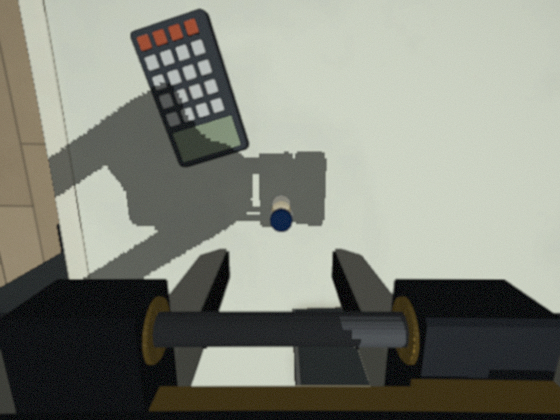

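The blue cap (281,220) is centred between the fingers at (0.548,0.423). Descending to grasp it.

Request:
apply_moves([
  [[1,0,8],[0,0,0]],
  [[0,0,18],[0,0,0]],
  [[0,0,24],[0,0,0]],
  [[0,0,24],[0,0,0]],
  [[0,0,22],[0,0,0]],
  [[0,0,15],[0,0,0]],
  [[0,0,9],[0,0,0]],
  [[0,0,4],[0,0,0]],
  [[0,0,0],[0,0,0]],
  [[0,0,0],[0,0,0]],
])

```text
t: 26.43
tool_pos: [0.5489, 0.4224, 0.2065]
orientation: [2.21, 2.232, 0.003]
force: [0.1, 0.2, 0.7]
opening: 0.0562
gripper_force: 0.0
```

Request:
apply_moves([
  [[0,0,0],[0,0,0]],
  [[0,0,0],[0,0,0]],
  [[0,0,0],[0,0,0]],
  [[0,0,0],[0,0,0]],
  [[0,0,0],[0,0,0]],
  [[0,0,0],[0,0,0]],
  [[0,0,0],[0,0,0]],
  [[0,0,0],[0,0,0]],
  [[0,0,0],[0,0,0]],
  [[0,0,0],[0,0,0]],
], claw=0.1, newtons=10)

```text
t: 27.27
tool_pos: [0.5486, 0.4221, 0.2054]
orientation: [2.21, 2.233, 0.0]
force: [-0.5, -0.0, 1.6]
opening: 0.0198
gripper_force: 10.0
```

Request:
apply_moves([
  [[0,0,-6],[0,0,0]],
  [[0,0,-14],[0,0,0]],
  [[0,0,-22],[0,0,0]],
  [[0,0,-25],[0,0,0]],
  [[0,0,-25],[0,0,0]],
  [[0,0,-25],[0,0,0]],
  [[0,0,-20],[0,0,0]],
  [[0,-8,-12],[0,0,0]],
  [[0,-18,-4],[0,0,0]],
  [[0,-24,0],[0,0,0]],
  [[0,-24,0],[0,0,0]],
  [[0,-16,0],[0,0,0]],
])

```text
t: 28.27
tool_pos: [0.4563, 0.4211, 0.3585]
orientation: [-2.209, -2.233, 0.001]
force: [-0.3, -0.0, -0.7]
opening: 0.019
gripper_force: 10.0
```

Request:
apply_moves([
  [[0,-6,0],[0,0,-0.06]],
  [[0,0,0],[0,0,-0.12]],
  [[0,0,0],[0,0,-0.12]],
  [[0,0,0],[0,0,-0.12]],
  [[0,0,0],[0,0,-0.12]],
  [[0,0,0],[0,0,-0.12]],
  [[0,0,0],[0,0,-0.12]],
  [[0,0,0],[0,0,-0.12]],
  [[0,0,0],[0,0,-0.12]],
  [[0,0,0],[0,0,-0.12]],
  [[0,0,0],[0,0,-0.12]],
  [[0,0,0],[0,0,-0.12]],
])

```text
t: 29.27
tool_pos: [0.4519, 0.421, 0.3584]
orientation: [-0.274, -3.129, 0.0]
force: [-0.2, -0.1, -0.7]
opening: 0.0189
gripper_force: 10.0
```

Request:
apply_moves([
  [[0,0,0],[0,0,-0.12]],
  [[0,0,0],[0,0,-0.06]],
  [[0,0,0],[0,0,0]],
  [[0,0,0],[0,0,0]],
])

```text
t: 29.6
tool_pos: [0.4521, 0.421, 0.3584]
orientation: [-0.005, -3.141, 0.0]
force: [-0.1, -0.4, -0.1]
opening: 0.0196
gripper_force: 10.0
```

Request:
apply_moves([
  [[0,-10,0],[0,0,0]],
  [[0,-20,0],[0,0,0]],
  [[0,-28,0],[0,0,0]],
  [[0,-32,0],[0,0,0]],
  [[0,-32,0],[0,0,0]],
  [[0,-32,0],[0,0,0]],
  [[0,-32,0],[0,0,0]],
  [[0,-32,0],[0,0,0]],
  [[0,-32,0],[0,0,0]],
  [[0,-32,0],[0,0,0]],
  [[0,-32,0],[0,0,0]],
  [[0,-32,0],[0,0,0]],
])

```text
t: 30.6
tool_pos: [0.4515, 0.0732, 0.3583]
orientation: [0.004, 3.141, -0.0]
force: [0.3, -1.2, -0.2]
opening: 0.0196
gripper_force: 10.0
```

Request:
apply_moves([
  [[0,-32,0],[0,0,0]],
  [[0,-32,0],[0,0,0]],
  [[0,-25,0],[0,0,0]],
  [[0,-15,0],[0,0,0]],
  [[0,-8,0],[0,0,0]],
  [[0,0,0],[0,0,0]],
  [[0,0,0],[0,0,0]],
  [[0,0,0],[0,0,0]],
])

```text
t: 31.27
tool_pos: [0.452, -0.0362, 0.3582]
orientation: [-0.001, -3.141, -0.001]
force: [0.2, -0.4, -0.4]
opening: 0.0195
gripper_force: 10.0
```

```bash
python3 see.py w8.png wrist blue
```

```text
[ 0.452  -0.0362  0.3582]
blue [347  90  11  11  81] [352.0036  95.2383] [0.357  0.0217] [0.353 0.032] dep [0.3535 0.0308 0.018 ]
blue [364 155  76  81 985] [401.6129 198.2053] [0.4402 0.0691] [0.4513 0.0879] dep [0.4382 0.0706 0.0365]
blue [256 165  48  58 777] [279.511  196.3278] [ 0.4384 -0.0357] [ 0.4492 -0.0358] dep [ 0.4511 -0.0357  0.0032]
blue [ 421  203   51   45 1709] [446.2676 224.7454] [0.464  0.1101] [0.4795 0.1364] dep [0.4496 0.0858 0.1084]
blue [ 258  279   46   33 1195] [280.4302 300.3994] [ 0.5382 -0.035 ] [ 0.5671 -0.035 ] dep [ 0.4484 -0.0349  0.2147]
```

View pics/w8.png

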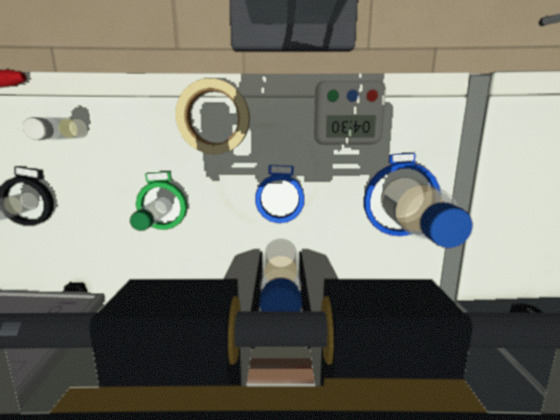

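The vial hangs over the small blue stand, rim (280,197). The bottle, with its cap edge at y≈0.07, just clears the gripper body. I'll lower, shifted 1 mm away from it.

Request:
apply_moves([
  [[0,-1,8],[0,0,0]],
  [[0,-1,18],[0,0,0]],
  [[0,0,24],[0,0,0]],
  [[0,0,24],[0,0,0]],
  [[0,0,24],[0,0,0]],
  [[0,0,18],[0,0,0]],
  [[0,0,12],[0,0,0]],
  [[0,0,8],[0,0,0]],
  [[0,0,4],[0,0,0]],
  [[0,0,3],[0,0,0]],
  [[0,0,2],[0,0,0]],
  [[0,0,0],[0,0,0]],
])

```text
t: 32.32
tool_pos: [0.4524, -0.0389, 0.2136]
orientation: [0.001, 3.141, -0.0]
force: [-0.5, -0.3, -1.1]
opening: 0.0194
gripper_force: 10.0
```

Request:
apply_moves([
  [[0,0,1],[0,0,0]],
  [[0,0,0],[0,0,0]],
  [[0,0,0],[0,0,0]],
])

```text
t: 32.57
tool_pos: [0.4524, -0.039, 0.2127]
orientation: [0.001, 3.141, -0.0]
force: [0.3, 0.2, -0.1]
opening: 0.0194
gripper_force: 10.0
```

Request:
apply_moves([
  [[0,0,2],[0,0,0]],
  [[0,0,1],[0,0,0]],
  [[0,0,0.5],[0,0,0]],
  [[0,0,0],[0,0,0]],
  [[0,0,0],[0,0,0]],
])

```text
t: 32.98
tool_pos: [0.4524, -0.039, 0.2092]
orientation: [0.001, 3.141, -0.0]
force: [-2.7, 0.7, 5.3]
opening: 0.0196
gripper_force: 10.0
```

Contact. I'll release and back off upward.

Request:
apply_moves([
  [[0,0,-0.5],[0,0,0]],
  [[0,0,0],[0,0,0]],
  [[0,0,0],[0,0,0]],
  [[0,0,0],[0,0,0]],
  [[0,0,-8],[0,0,0]],
  [[0,0,-18],[0,0,0]],
  [[0,0,-25],[0,0,0]],
  [[0,0,-30],[0,0,0]],
  [[0,0,-30],[0,0,0]],
  [[0,0,-30],[0,0,0]],
  [[0,0,-25],[0,0,0]],
  [[0,0,-10],[0,0,0]],
], claw=0.55)

```text
t: 33.98
tool_pos: [0.4528, -0.039, 0.3901]
orientation: [0.001, 3.135, -0.002]
force: [0.1, -0.6, -0.1]
opening: 0.0512
gripper_force: 0.0
```

Request:
apply_moves([
  [[20,10,-10],[0,0,0]],
  [[20,15,-10],[0,0,0]],
  [[20,15,-10],[0,0,0]],
  [[10,10,0],[0,0,0]],
  [[0,0,0],[0,0,0]],
  [[0,0,0],[0,0,0]],
  [[0,0,0],[0,0,0]],
])

```text
t: 34.57
tool_pos: [0.3825, 0.0109, 0.4146]
orientation: [-0.001, -3.141, 0.0]
force: [-0.3, -0.6, 0.4]
opening: 0.0515
gripper_force: 0.0
```

```bash
python3 see.py w9.png wrist blue green black | grep -v 'black.*0\.[6-9].*dep'; python3 see.py s9.png side blue green | awk '$2!=""' | head -12; python3 -c "
import cv2;a=cv2.imread('pics/s9.png');cv2.imwrite('pics/s9z.png',cv2.resize(a[140:280,205:335],None,fx=4,fy=4,interpolation=2))"
```

```text
[0.3825 0.0109 0.4146]
blue [313 208  61  62 599] [342.9413 243.8331] [0.4331 0.0791] [0.4517 0.0892] dep [0.4296 0.0801 0.0347]
blue [223 217  39  53 568] [241.7213 243.1143] [ 0.4322 -0.0298] [ 0.4507 -0.0361] dep [ 0.4446 -0.0331  0.0309]
blue [362 259  16  22 108] [370.6038 269.1233] [0.4626 0.1109] [0.4857 0.1257] dep [0.441  0.0969 0.1084]
green [124 222  42  46 544] [144.758  246.9538] [ 0.4364 -0.134 ] [ 0.4556 -0.156 ] dep [ 0.4511 -0.1519  0.0157]
green [118 258  19  17 229] [126.7551 266.1303] [ 0.4587 -0.1559] [ 0.4811 -0.1812] dep [ 0.4567 -0.1538  0.0661]
black [165 170  26  30 110] [208.9115 165.4193] [ 0.349  -0.0601] [ 0.355 -0.071] dep [ 0.384  -0.1191  0.0021]
black [ 11 221  46  44 595] [ 33.8071 244.1112] [ 0.4328 -0.2503] [ 0.4514 -0.2898] dep [ 0.4487 -0.2847  0.0131]
black [  0 255  11  16 128] [ -4.1918 263.0028] [ 0.4542 -0.2943] [ 0.476  -0.3403] dep [ 0.4527 -0.285   0.0626]
[0.3825 0.0107 0.4146]
blue [298  28   9   7  52] [302.5156  31.325 ] [3.622  8.5472] [3.9595 9.4809] dep [0.8601 0.9108 0.4707]
blue [336  43   6  28 122] [338.3689  56.2245] [2.2738 
[... 340 characters left out ...]
 ] dep [0.448  0.0765 0.1027]
blue [255 195  22  10  81] [266.6904 197.8006] [ 0.4145 -0.046 ] [0.4503 0.0796] dep [0.4376 0.0632 0.0082]
blue [274 194   8   5  26] [277.6675 196.1262] [ 0.4485 -0.0424] [0.4875 0.0835] dep [ 0.4484 -0.0466  0.0634]
blue [269 210  18   8  80] [277.8006 213.6993] [ 0.4099 -0.168 ] [ 0.4453 -0.0538] dep [ 0.4455 -0.0521  0.0097]
blue [259 284  32  57 712] [271.5245 320.1407] [ 0.2534 -0.6353] [ 0.2741 -0.5651] dep [ 0.5646  0.4212 -0.6852]
blue [476 310  34  30 162] [494.5717 326.4341] [ 0.6255 -0.7839] [ 0.6812 -0.7276] dep [ 0.5187 -0.8882  0.1579]
blue [527 356   8   8  46] [530.17   359.4332] [ 0.6221 -0.8859] [ 0.6774 -0.8392] dep [ 0.513  -0.9779  0.1607]
```

View pics/s9z.png

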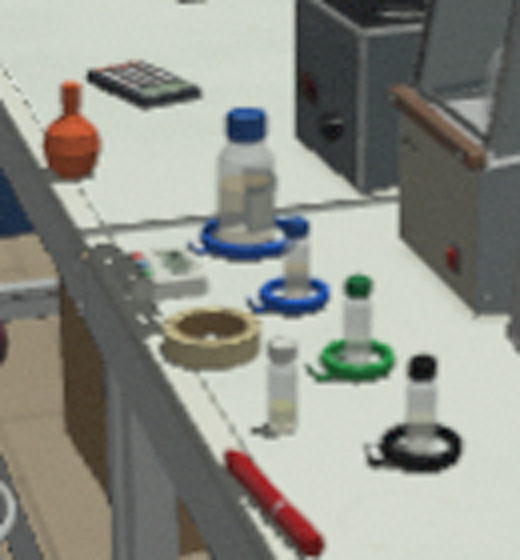

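View pics/w9.png

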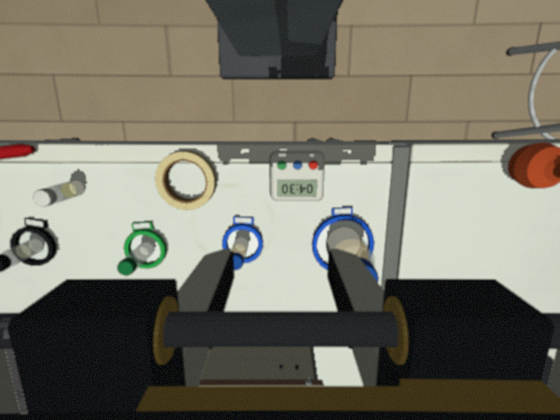

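The side crop shows all four samples upright in their own stands: bottle (245,125), blue (297,225), green (358,285), black (422,367). The white vial (282,350) and bulb (72,85) haven't moved. The wrist view shows the gripper clear of everything, so I'm handing in.

```bash
python3 -c "
from plant import robot
print(robot.close_job())"
```

```text
the job is handed in; nothing more can be done
None
```

I handed the job in at about 35 s of the 128 s: the last pictures show all four samples upright in their own stands and the white-capped vial and bulb still in place; the hand-in returned no verdict.

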